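# Swing the bench magnifier over the opened camera

## Robot

A 6-joint arm with a two-finger parallel gripper is mounted at the origin on the work surface. World frame = base frame: x ahead of the robot, y to its left, z up, the work surface at z = 0. Lengths are in m, angles in degrees, forces in N, time in s.
With the tool pointing down it reaches from about 0.325 to 0.75 m from the base axis. Payload 7.6 kg.
Tool frame: the origin (TCP) lies on the centre line of the jaws, within the pads' length; the fingertips stand 8 mm ahead of it and the grasp point (between the pads) lies 11 mm behind it; z points along the fingers, y is the line along which they close (so a half turn about z gives the same grasp; the last joint's range is limited). The gripper opens to 85 mm and grips with 20 to 120 N. Pads are 22 mm wide; open, the fingers measure 114 mm over their backs; the gripper's body (76 mm by 85 mm) begins 54 mm behind the grasp point. The pads swing forward as they close: fully open they stand 13 mm farther back than shut.
Start: joints at [72.175, 2.991, 80.254, -0, 96.75, -4.028], TCP at [0.125, 0.51, 0.239] pointing down, gripper open.
Joint ranges: [-166.34, 166.34], [-52.06, 124.39], [6.96, 135.62], [-60.46, 240.46], [14.63, 156.25], [-167.68, 167.68]. Speed limits (degrees/s): [147.25, 147.25, 172.46, 180, 180, 180].

## Interface

Orientations are given as a 3x3 rotation matrix whose columns are the frame's x, y, z axes.
In Python, from station import bot gives the robot as it stands. The module is installed in compiled form; this text tells all that it offers.
- The arm moves only by the tool drive_tool, never from a script. Its argument "increments" is text: rows parted by semicolons, each of 4 numbers parted by spaces: the shift along the world's x, y, z in m, then the turn about the world's z in degrees. A call has 1 to 20 rows; each row shifts and turns the commanded pose from where the row before left it; what a row does not reach is not made up. A row lasts 1/12 s, in which the tool goes at most 41.7 mm and 7.16 degrees, less where a joint would pass 70% of its speed; a pose out of reach is approached as far as the arm can. A call is refused whole if a number of a shift passes 0.0417 or a number of a turn 7.16, either way. A call with a gripper value outside its range is refused whole. "gripper" is the closure, from -1 (fully open) to 1 (shut), set as the call begins (left out, the last holds). The fingers move at their own pace and stop on an object; "force" is the grip in N (left out, the last holds). Time passes only in rows, so rows that do not move let the fingers close. It gives the time, the measured TCP pose, the force, the opening and the grip force at its end, in the units of the state.
- bot.get_obs(): the state, without advancing time (a new reading comes with each control period).
- bot.grab_frame(name): name is "side" or "top"; returns (picture, depth): 400x640x3 uint8, blue, green, red; 400x640 float32, m along the optical axis (not along the pixel's ray), 0 where there is no reading.
- bot.camera_info(name): a dict with "K" (3x3 intrinsics, pixels), "cam_to_world" (4x4, takes a point from camera to world coordinates). Camera axes: x right, y down, z forward; pixel columns grow to the right and rows downward; lengths in m; the calibration is good to about 2 mm. A picture is of the moment at which its call begins. camera_info takes no time and is no camera call.
- bot.finish_job(): hands the job in; it is judged then, once.
Trained networks look in the newest picture that a camera, given by its name, has taken for a name from the list of things; names that differ only in an ending like _2 or _b are one class to them, and where a whole thing is asked for, a point or a joint stands for the part that bears it (a point fixed in the world has none). Each returns a list of dicts, best first, with "score" (0 to 1); they miss things now and then, are a little off and sometimes report something else, mostly with a low value. They report only what shows in the picture. A call takes as long as a camera call.
- bot.spot_in(thing, camera): "box" ([left, top, right, bottom] as shares, 0 to 1, of the picture: columns of its width, rows of its height, round what is visible of it).
- bot.outline_of(thing, camera): "pixels" (400x640 bool, what is visible of it) and "box" ([left, top, right, bottom] as shares, 0 to 1, of the picture: columns of its width, rows of its height, round what is visible of it).
The state is a dict: "clock": time; "qpos": joint angles; "joint_velocities": joint speeds; "effort": joint torques, N m; "ee_pos": TCP position; "tool_rot": TCP orientation; "wrist_force": force on the tool from outside, world axes, zero at the start; "ft_torque": the same for the moment, N m; "width": finger opening in m; "finger_force": force on a finger pad.
Only numpy, scipy, OpenCV 4.12 (cv2) and the standard library are available. Lean on these libraries where they do the work, as an engineer would, in place of code of your own. Each camera call takes 0.05 s, during which the arm holds its last target. There are 200 camera calls.

## Task

Swing the bench magnifier round until its round lens is centred over the camera that has its top cover off. Push the arm (or the outside of the lens head) gently sideways with one fingertip: do not grip it, and keep your fingers off the glass. Leave the stand, both cameras and everything else on the bench where they are, and leave the magnifier still.

Things in the scene. Friction and masses are not known exactly. Their poses are not given: they have to be found in the camera images.
- stand: free-standing magnifier stand, about 4.5 kg, only resting on the bench: round grey base 210 mm across and 30 mm high, upright steel post 18 mm thick in its middle. Origin: centre of the base's underside; z runs up the post, the axis about which the swing arm turns. -x is the stand's front (towards the robot, within 0.3 rad)
- mag_arm (a joint): angle of the swing arm about the post, rad: 0 when it points along the stand's -x; grows anticlockwise seen from above; stops at -1.3 and 1.3. Stiff: takes about 0.45 N m (3 N sideways at 150 mm from the post axis) to turn, and stays where it is left. On the post: a white sleeve 36 mm across, z 160 to 200 mm, black cap to 206 mm, and behind it a small knob reaching 44 mm from the axis
- mag_bar (a point): point on the centreline of the arm's bar, 140 mm from the post axis, 180 mm above the bench. The bar is straight, level aluminium, 14 mm wide and 20 mm high (z 170 to 190 mm), from the sleeve to 185 mm from the axis; then a black yoke 24 mm wide, 26 mm high, to 211 mm; then the lens head
- mag_glass: the clear lens, 108 mm across, in the lens head at the end of the arm: a white ring 136 mm across outside and 28 mm high (z 166 to 194 mm). The glass is not to be touched, the outside of the ring may be. Origin: centre of the glass and ring, 269 mm from the post axis, 180 mm above the bench. Turns with the arm
- camera_open: the camera to be worked on: black body 138 mm wide (along its y), 42 mm deep (57 mm with the lens mount) and 78 mm high, no lens fitted, top cover off so that brass gears and the bare dark prism show on top. Origin: centre of its underside; the middle of its works is straight above. Stands left or right of the other camera, 269 mm (within 12 mm) from the post axis, so the lens can swing over it
- camera_whole: the other camera, complete: black body 138 mm wide, silver top cover with prism hump and dials, 92 mm high, a black lens 62 mm across reaching 69 mm ahead of its centre. Origin: centre of the underside of the body. Bystander
- lens: loose black camera lens standing on end between the cameras, 62 mm across and 44 mm high; origin: centre of its underside. Bystander
- oil_tin: yellow oil tin 36 by 58 mm, 131 mm high with its spout; origin: centre of its underside. Stands beside the base of the stand. Bystander
- bell: brass counter bell 92 mm across and 68 mm high; origin: centre of its underside. Stands beside the base of the stand. Bystander

How it is judged (in metres and radians):
At the end, for the whole second after the job is handed in: the lens centre stands straight above the opened camera's centre to within 20 mm sideways, the arm is still (under 0.02 rad/s), and the stand (upright), both cameras, the loose lens, the tin and the bell are within 15 mm of where they began (horizontal distance between mag_glass and camera_open below 0.02 m and velocity of joint mag_arm between -0.02 and 0.02 rad/s and distance of each of stand, camera_open, camera_whole, lens, oil_tin, bell from where it was at the start of the episode below 0.015 m and angle between stand's own z axis and vertical below 0.05 rad and angle between camera_open's own z axis and vertical below 0.1 rad); the robot touches nothing.
It fails at once if the fingers touched the glass (contact force between the fingers and mag_glass above 0.5 N).
It fails at once if the arm or lens head was gripped or shoved hard (over 25 N from the fingers) (contact force between the fingers and mag_arm above 25 N).
It fails at once if the stand was lifted, tipped (0.1 rad) or shifted (over 15 mm) (distance of stand from where it was at the start of the episode above 0.015 m or angle between stand's own z axis and vertical above 0.1 rad).
It fails at once if a camera was lifted or moved (over 15 mm) (distance of any of camera_open, camera_whole from where it was at the start of the episode above 0.015 m).
It fails at once if the loose lens, tin or bell was lifted or moved (over 15 mm) (distance of any of lens, oil_tin, bell from where it was at the start of the episode above 0.015 m).
It also fails if it takes over 45 s, if anything falls off the work surface, if the arm or the gripper's body presses on something with over 40 N, if the wrist force passes 120 N, or if a joint passes its speed limit or range.

## Working session

There is one attempt and no reset: what is moved stays moved. The work goes in short steps, Python scripts to look and compute and a tool call to move; the robot and the scene stay as the last step left them, time stands still between calls to the robot, and variables do not carry over. Pictures are saved under pics/ and viewed, at most 10 in all, crops included, and the job is handed in when it is done.

Besides the shell and the picture viewer there is one more tool, called after "Call:" by a JSON object that holds its "fn" and its "kwargs". drive_tool: Moves the arm, as the interface text tells. Its arguments: {"type":"object","properties":{"increments":{"type":"string"},"gripper":{"type":"number"},"force":{"type":"number"}},"required":["increments"]}

```bash
mkdir -p pics
cat > h.py <<'E'
import numpy as np, cv2
from station import bot
def pts(cam, depth, mask):
    i=bot.camera_info(cam); K=np.array(i["K"]); T=np.array(i["cam_to_world"])
    v,u=np.nonzero(mask&(depth>0)); z=depth[v,u]
    p=np.c_[(u-K[0,2])*z/K[0,0],(v-K[1,2])*z/K[1,1],z]
    return p@T[:3,:3].T+T[:3,3]
E
python3 - <<'E'
from h import *
for c in ["top","side"]:
    im,d=bot.grab_frame(c); cv2.imwrite(f"pics/{c}0.png",im)
    np.save(f"d_{c}.npy",d)
    print(c,np.round(bot.camera_info(c)["cam_to_world"],2).tolist())
    for n in ["stand","mag_arm","mag_glass","camera_open","camera_whole","lens","oil_tin","bell"]:
        for o in bot.outline_of(n,c)[:2]:
            P=pts(c,d,o["pixels"])
            print(n,round(o["score"],2),np.round(np.array(o["box"])*[640,400,640,400]).tolist(), len(P), np.round(np.percentile(P,[3,50,97],axis=0),3).tolist() if len(P) else 0)
print(bot.get_obs()["clock"])
E
```

```text
top [[0.0, -1.0, 0.02, 0.53], [-1.0, -0.0, 0.05, 0.0], [-0.05, -0.02, -1.0, 0.77], [0.0, 0.0, 0.0, 1.0]]
stand 0.63 [317.0, 77.0, 463.0, 315.0] 14947 [[0.375, -0.161, 0.017], [0.605, -0.079, 0.181], [0.762, 0.031, 0.196]]
mag_arm 0.86 [361.0, 77.0, 458.0, 314.0] 8164 [[0.37, -0.166, 0.18], [0.443, -0.094, 0.186], [0.698, -0.042, 0.203]]
mag_arm 0.72 [417.0, 219.0, 499.0, 271.0] 2150 [[0.413, -0.283, 0.002], [0.474, -0.226, 0.078], [0.496, -0.154, 0.095]]
mag_glass 0.8 [379.0, 236.0, 446.0, 305.0] 3627 [[0.381, -0.156, 0.18], [0.427, -0.11, 0.183], [0.472, -0.063, 0.186]]
camera_open 0.76 [294.0, 231.0, 364.0, 268.0] 1872 [[0.408, -0.03, 0.035], [0.44, 0.027, 0.064], [0.471, 0.09, 0.078]]
camera_whole 0.93 [421.0, 220.0, 498.0, 269.0] 2076 [[0.413, -0.282, 0.014], [0.474, -0.225, 0.078], [0.496, -0.156, 0.094]]
camera_whole 0.64 [292.0, 231.0, 363.0, 267.0] 2001 [[0.407, -0.031, 0.001], [0.44, 0.027, 0.064], [0.472, 0.092, 0.078]]
lens 0.88 [365.0, 190.0, 394.0, 221.0] 725 [[0.503, -0.094, 0.042], [0.527, -0.069, 0.044], [0.555, -0.043, 0.047]]
lens 0.22 [419.0, 221.0, 500.0, 271.0] 1
[... 800 characters left out ...]
256.0, 245.0, 286.0, 277.0] 522 [[0.429, -0.045, 0.003], [0.458, -0.04, 0.028], [0.478, -0.017, 0.056]]
camera_open 0.75 [191.0, 168.0, 439.0, 264.0] 8292 [[0.373, -0.181, 0.17], [0.452, -0.103, 0.184], [0.7, -0.054, 0.197]]
camera_whole 0.92 [234.0, 290.0, 311.0, 400.0] 5249 [[0.412, -0.294, 0.035], [0.466, -0.247, 0.077], [0.495, -0.173, 0.093]]
lens 0.6 [297.0, 253.0, 332.0, 295.0] 1171 [[0.502, -0.107, 0.011], [0.529, -0.092, 0.043], [0.557, -0.054, 0.045]]
oil_tin 0.68 [391.0, 292.0, 446.0, 372.0] 2976 [[0.626, -0.262, 0.008], [0.65, -0.243, 0.075], [0.68, -0.213, 0.109]]
bell 0.56 [326.0, 204.0, 368.0, 234.0] 939 [[0.575, 0.057, 0.001], [0.613, 0.074, 0.022], [0.654, 0.101, 0.042]]
0.9
```

View pics/top0.png

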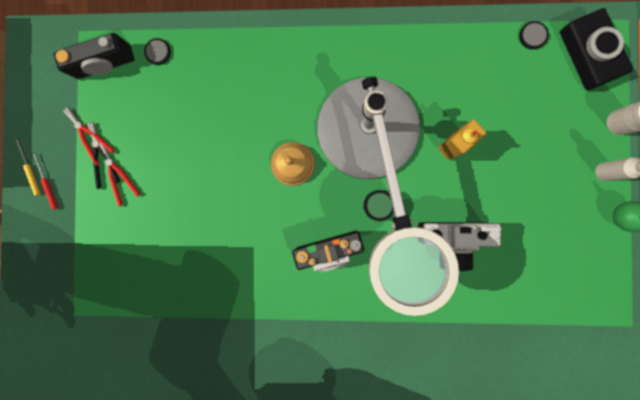

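View pics/side0.png

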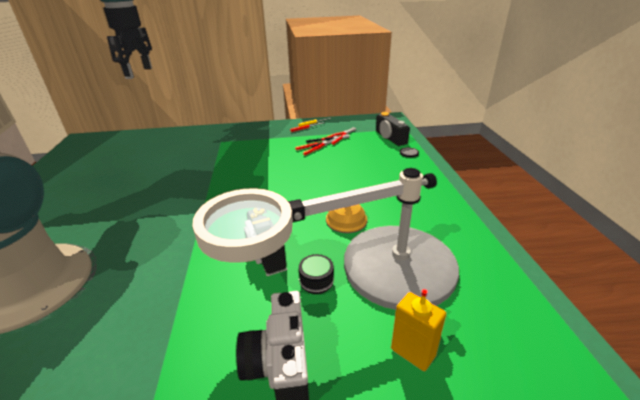

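The top view shows the opened camera at about (328,250), with brass gears showing. The lens ring is at (414,271), the post cap at (375,102), the bell at (292,163) and the tin at (463,140). The lens has to swing towards +y, so I'll push the bar from its -y side. Next I'll pin down the exact geometry.

```bash
cat >> h.py <<'E'
from scipy.optimize import least_squares
def circ(P):
    f=least_squares(lambda q:np.hypot(*(P-q[:2]).T)-q[2],[*P.mean(0),.06]);return f.x
def arm_geo(c="top"):
    im,d=bot.grab_frame(c)
    o=bot.outline_of("mag_arm",c)[0]; P=pts(c,d,o["pixels"])
    g=bot.outline_of("mag_glass",c)[0]; G=pts(c,d,g["pixels"])
    (gx,gy),gr=cv2.minEnclosingCircle(G[:,:2].astype(np.float32))
    R=P[(P[:,2]>.19)&(np.hypot(P[:,0]-gx,P[:,1]-gy)<.072)]
    rc=cv2.minEnclosingCircle(R[:,:2].astype(np.float32)) if len(R)>20 else None
    return P,(gx,gy,gr),rc,im,d
E
python3 - <<'E'
from h import *
P,g,rc,im,d=arm_geo(); print("glass",g,"ring",rc)
C=P[P[:,2]>.2]; print("cap",len(C),np.median(C,0),(C.min(0)+C.max(0))/2, C.min(0),C.max(0))
B=pts("top",d,np.ones(d.shape,bool))
base=B[(B[:,2]>.026)&(B[:,2]<.034)&(np.hypot(B[:,0]-.66,B[:,1]+.05)<.14)][:,:2]
print("base enc",cv2.minEnclosingCircle(base.astype(np.float32)))
o=bot.outline_of("camera_open","top")[0]; Q=pts("top",d,o["pixels"])
for z in (.03,.05,.06,.07,.074):
    q=Q[Q[:,2]>z][:,:2].astype(np.float32); print(z,len(q),cv2.minAreaRect(q))
bar=P[(P[:,2]>.182)&(P[:,0]>.52)&(P[:,0]<.62)]; l=np.polyfit(bar[:,0],bar[:,1],1); print("bar y=",l, bar[:,1].mean(),np.median(bar[:,2]))
s=bot.get_obs(); print(s["clock"],s["tool_rot"],s["ee_pos"])
x,y,w,h=270,210,110,80; cv2.imwrite("pics/crop.png",cv2.resize(im[y:y+h,x:x+w],None,fx=6,fy=6))
E
```

```text
glass (0.42685553431510925, -0.10960356891155243, 0.054901547729969025) ring ((0.4288455843925476, -0.10852464288473129), 0.06988566368818283)
cap 289 [ 0.6877711  -0.04996587  0.20528793] [ 0.6873279  -0.04967794  0.20427458] [ 0.67098429 -0.0658182   0.20002243] [ 0.70367151 -0.03353769  0.20852673]
base enc ((0.6495566964149475, -0.03838665410876274), 0.12657929956912994)
0.03 1819 ((0.4335364103317261, 0.027307964861392975), (0.05640300735831261, 0.13670414686203003), 16.156925201416016)
0.05 1767 ((0.4335978329181671, 0.027272824198007584), (0.05638400465250015, 0.1366787701845169), 16.324464797973633)
0.06 1592 ((0.4330337941646576, 0.02734311670064926), (0.05509223788976669, 0.13467496633529663), 16.06145477294922)
0.07 460 ((0.43733298778533936, 0.02746456488966942), (0.03407200053334236, 0.12418696284294128), 15.102904319763184)
0.074 307 ((0.4366477131843567, 0.025277484208345413), (0.03255317732691765, 0.1093931496143341), 8.85427474975586)
bar y= [ 0.22553723 -0.20491355] -0.0763579973016317 0.18964806978139725
1.1 [[-9.71144277e-01  2.38492750e-01  2.28362777e-05]
 [ 2.38492751e-01  9.71144273e-01  9.42739250e-05]
 [ 3.06327318e-07  9.69998694e-05 -9.99999995e-01]] [0.12517843 0.50987415 0.23932305]
```

View pics/crop.png

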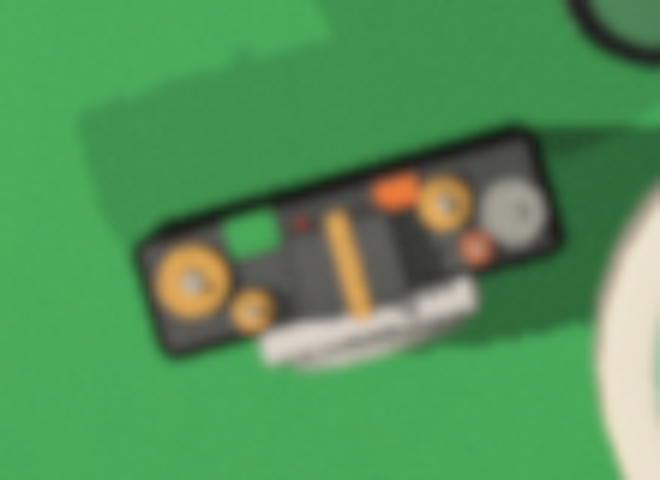

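Body centre of the opened camera is about (0.441, 0.029) and the post is at (0.6875, -0.0497), so the arm has to turn about 30.6°, taking the lens towards +y. I'll shut the gripper, rise, and move to the -y side of the bar.

Call:
{"fn": "drive_tool", "kwargs": {"increments": "0 0 0.02 0; 0 0 0.02 0; 0 0 0.02 0; 0 0 0 0", "gripper": 1, "force": 20}}

```text
clock: 1.43
ee_pos: [0.1255, 0.5108, 0.304]
tool_rot: [[-0.971, 0.238, 0.002], [0.238, 0.971, 0.007], [-0.001, 0.007, -1.0]]
wrist_force: [0.0, -0.5, 0.1]
width: 0.0388
finger_force: 0.0
```

Call:
{"fn": "drive_tool", "kwargs": {"increments": "0.0213 -0.0319 0 1.33; 0.0213 -0.0319 0 1.33; 0.0213 -0.0319 0 1.33; 0.0213 -0.0319 0 1.33; 0.0213 -0.0319 0 1.33; 0.0213 -0.0319 0 1.33; 0.0213 -0.0319 0 1.33; 0.0213 -0.0319 0 1.33; 0.0213 -0.0319 0 1.33; 0.0213 -0.0319 0 1.33; 0.0213 -0.0319 0 1.33; 0.0213 -0.0319 0 1.33; 0.0213 -0.0319 0 1.33; 0.0213 -0.0319 0 1.33; 0.0213 -0.0319 0 1.33; 0.0213 -0.0319 0 1.33; 0.0213 -0.0319 0 1.33; 0.0213 -0.0319 0 1.33; 0.0213 -0.0319 0 1.33; 0.0213 -0.0319 0 1.33"}}

```text
clock: 3.1
ee_pos: [0.5518, -0.13, 0.2985]
tool_rot: [[-0.975, -0.222, -0.001], [-0.222, 0.975, 0.0], [0.0, 0.0, -1.0]]
wrist_force: [0.4, -0.1, 0.8]
width: 0.0002
finger_force: 0.0
```

Call:
{"fn": "drive_tool", "kwargs": {"increments": "0 0 0 0; 0 0 0 0"}}

```text
clock: 3.27
ee_pos: [0.5514, -0.1296, 0.2969]
tool_rot: [[-0.976, -0.219, -0.004], [-0.219, 0.976, 0.001], [0.003, 0.002, -1.0]]
wrist_force: [0.0, 0.6, -0.1]
width: 0.0004
finger_force: 0.0
```

Call:
{"fn": "drive_tool", "kwargs": {"increments": "0 0 -0.021 0; 0 0 -0.021 0; 0 0 -0.021 0; 0 0 -0.021 0; 0 0 -0.021 0; 0 0 -0.018 0; 0 0 0 0; 0 0 0 0"}}

```text
clock: 3.93
ee_pos: [0.5506, -0.1271, 0.1763]
tool_rot: [[-0.975, -0.223, -0.001], [-0.223, 0.975, 0.001], [0.001, 0.001, -1.0]]
wrist_force: [0.0, -0.5, 0.6]
width: 0.0
finger_force: 0.0
```

Run:
```python
from h import *
im,_=bot.grab_frame("side"); cv2.imwrite("pics/s1.png",im)
print(bot.get_obs()["ee_pos"])
```

```text
[ 0.55130481 -0.12748366  0.17770561]
```

View pics/s1.png

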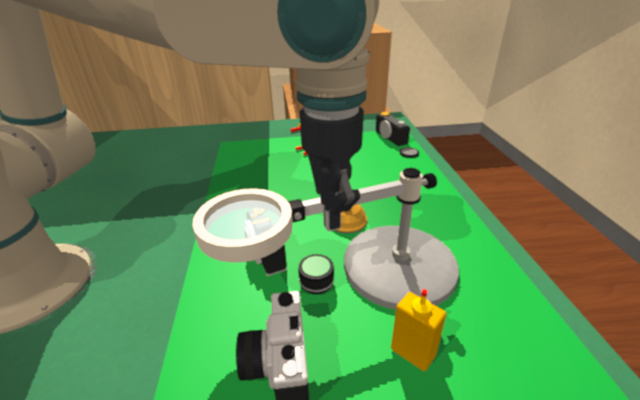

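The side view shows the shut fingers at (332,205), on the near (-y) side of the bar and clear of the ring at (245,222). I'll close in slowly.

Call:
{"fn": "drive_tool", "kwargs": {"increments": "-0.0009 0.0039 0 0; -0.0009 0.0039 0 0; -0.0009 0.0039 0 0; -0.0009 0.0039 0 0; -0.0007 0.0029 0 0; -0.0005 0.002 0 0; -0.0005 0.002 0 0; 0 0 0 0"}}

```text
clock: 4.65
ee_pos: [0.5458, -0.1054, 0.1763]
tool_rot: [[-0.975, -0.222, 0.0], [-0.222, 0.975, -0.0], [-0.0, -0.0, -1.0]]
wrist_force: [0.4, 0.0, -0.3]
width: -0.0
finger_force: 0.0
```

No contact yet. Next is the arc about the post, 1° per row.

Call:
{"fn": "drive_tool", "kwargs": {"increments": "-0.0009 0.0025 0 -1; -0.0009 0.0025 0 -1; -0.0008 0.0025 0 -1; -0.0008 0.0025 0 -1; -0.0008 0.0025 0 -1; -0.0007 0.0026 0 -1; -0.0007 0.0026 0 -1"}}

```text
clock: 5.23
ee_pos: [0.5403, -0.0877, 0.1763]
tool_rot: [[-0.995, -0.099, 0.0], [-0.099, 0.995, -0.0], [-0.0, -0.0, -1.0]]
wrist_force: [2.7, -3.3, -1.5]
width: 0.0
finger_force: 1.6
```

Call:
{"fn": "drive_tool", "kwargs": {"increments": "-0.0006 0.0026 0 -1; -0.0006 0.0026 0 -1; -0.0005 0.0026 0 -1; -0.0005 0.0026 0 -1; -0.0004 0.0026 0 -1; -0.0004 0.0026 0 -1; -0.0004 0.0026 0 -1; -0.0003 0.0026 0 -1; -0.0003 0.0026 0 -1; -0.0002 0.0026 0 -1; -0.0002 0.0027 0 -1; -0.0001 0.0027 0 -1; -0.0001 0.0027 0 -1; 0 0 0 0"}}

```text
clock: 6.4
ee_pos: [0.5355, -0.053, 0.1763]
tool_rot: [[-0.992, 0.126, -0.001], [0.126, 0.992, 0.001], [0.001, 0.001, -1.0]]
wrist_force: [0.3, -0.5, -0.0]
width: -0.0002
finger_force: 0.1
```

Run:
```python
from h import *
im,d=bot.grab_frame("side"); cv2.imwrite("pics/s2.png",im)
g=bot.outline_of("mag_glass","side")[0]; P=pts("side",d,g["pixels"]); print(g["score"],cv2.minEnclosingCircle(P[:,:2].astype(np.float32)))
P,g,rc,im,d=arm_geo(); print("glass",g,"ring",rc); cv2.imwrite("pics/t2.png",im)
C=P[P[:,2]>.2]; print(len(C),(C.min(0)+C.max(0))/2 if len(C) else 0)
```

```text
0.58 ((0.4226829707622528, -0.01462766993790865), 0.050564900040626526)
glass (0.43063104152679443, -0.013503225520253181, 0.06226308271288872) ring ((0.43144330382347107, -0.015629297122359276), 0.07120224088430405)
360 [ 0.5665353  -0.02283245  0.34685128]
```

View pics/t2.png

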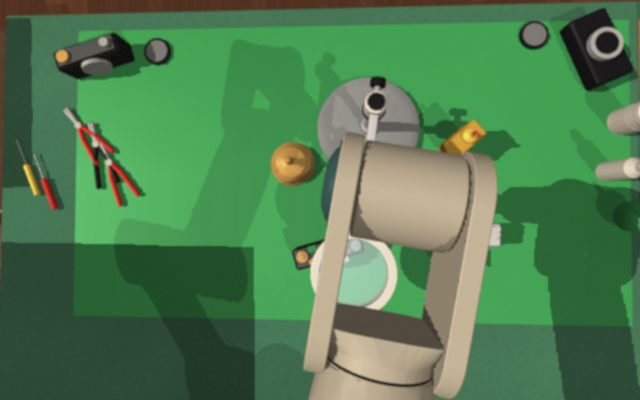

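The top view shows the ring at about (353,275), the cap still at (375,102), and the bell and tin unmoved. About 10° is left.

Call:
{"fn": "drive_tool", "kwargs": {"increments": "0 0.0026 0 -1; 0 0.0026 0 -1; 0 0.0026 0 -1; 0 0.0027 0 -1; 0.0001 0.0027 0 -1; 0.0001 0.0026 0 -1; 0.0002 0.0026 0 -1; 0.0003 0.0026 0 -1; 0.0003 0.0026 0 -1; 0.0004 0.0026 0 -1; 0 0 0 0"}}

```text
clock: 7.57
ee_pos: [0.5371, -0.0268, 0.1764]
tool_rot: [[-0.955, 0.296, -0.0], [0.296, 0.955, 0.001], [0.0, 0.001, -1.0]]
wrist_force: [0.2, -1.4, -1.2]
width: -0.0001
finger_force: 0.2
```

Call:
{"fn": "drive_tool", "kwargs": {"increments": "0.0009 -0.003 0 0; 0.003 -0.01 0 0; 0.006 -0.02 0 0; 0.006 -0.02 0 0; 0 0 0.03 0; 0 0 0.03 0; 0 0 0.03 0; 0 0 0.03 0; 0.01 -0.04 0 0; 0.01 -0.04 0 0; 0.01 -0.04 0 0; 0 -0.04 0 0; 0 -0.04 0 0; 0 -0.04 0 0; 0 -0.04 0 0; 0 0 0 0"}}

```text
clock: 8.9
ee_pos: [0.5807, -0.3683, 0.2928]
tool_rot: [[-0.953, 0.303, -0.004], [0.303, 0.953, 0.001], [0.004, -0.0, -1.0]]
wrist_force: [-0.4, 0.4, -0.8]
width: -0.0
finger_force: 0.0
```

Run:
```python
from h import *
for c in ("top","side"):
    P,g,rc,im,d=arm_geo(c); print("glass",g,"ring",rc)
    C=P[P[:,2]>.2]; print(len(C),(C.min(0)+C.max(0))/2 if len(C) else 0)
    cv2.imwrite(f"pics/{c}3.png",im)
```

```text
glass (0.4313513934612274, 0.02877301722764969, 0.05374964699149132) ring ((0.43392616510391235, 0.028872542083263397), 0.06962013989686966)
294 [ 0.68855495 -0.04971334  0.20425297]
glass (0.4314520061016083, 0.021819019690155983, 0.05631432682275772) ring ((0.43453019857406616, 0.023933399468660355), 0.06997973471879959)
84 [ 0.62887509 -0.19695244  0.29047188]
```

View pics/top3.png

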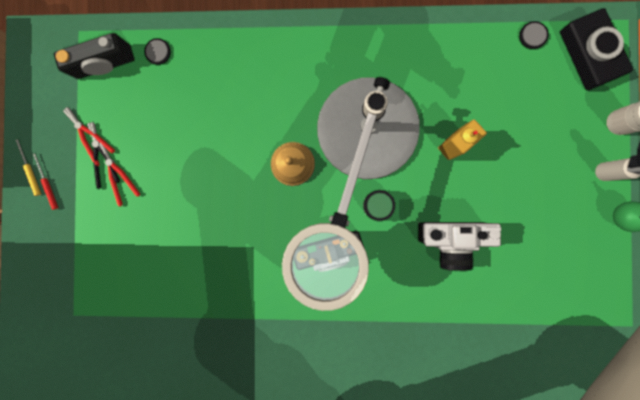

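The lens is at about (0.432, 0.028) and the camera at (0.441, 0.029). That leaves about 10 mm, nearly all of it along the arm, which swinging cannot change. Nothing else in the picture has moved and the robot is clear, so I'm handing in.

```bash
python3 -c "
from station import bot
print(bot.finish_job())"
```

```text
the job is handed in; nothing more can be done
None
```

I swung the magnifier lens over the opened camera, about 10 mm off centre by the top camera (up to about 12 mm by the side view; limit 20 mm), with nothing else seen to move, and handed the job in; no verdict was shown.

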